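Key the grating disc of the crumb mill home

TASK

Reassemble the bread-crumb mill: push the blue post with a closed fingertip to turn the steel grating disc on its spindle until its notch meets the red key, then press the disc down by its black hub until it is fully home, flush with the collar, and leave it there. Only push and press: do not lift the disc, and leave the nut, spacer, bowls, jar and roll where they are.

Things in the scene. Friction and masses are not known exactly. Their poses are not given: they have to be found in the camera images.
- mill: Bread-crumb mill, hopper off: fixed white housing 270 mm (x) by 250 mm (y), flat deck 90 mm above the worktop. Origin: centre of its underside, on the worktop, straight below the spindle; z up. On the deck stands a round aluminium collar about the spindle, 136 mm inside and 164 mm outside diameter, top 106 mm above the worktop; the disc lies within it.
- mill_key (a point): Top of the mill's fixed red key, 57 mm from the spindle axis on the housing's +x side, 104.5 mm above the worktop. The key is a radial bar 8 mm wide with a rounded top, from 50 to 68 mm from the axis; a red stripe carries on from it outwards over the collar and the deck, so its bearing is seen even when the disc covers it.
- disc: Loose round steel grating disc, 126 mm diameter, 10 mm thick, about 0.3 kg, flat and centred on the spindle; turns either way and stays where left. Origin: centre of its underside; z up; +x towards its notch. At the start its top face is 116 mm above the worktop (teeth 1.4 mm more); home, it is 106 mm, flush with the collar. It starts 35 to 180 degrees off the key, either way.
- disc_notch (a point): Middle of the disc's rim notch, at the height of its top face, 57 mm from the disc's axis on its +x side. Open to the rim, 15 mm wide, parallel sides, from 49 mm from the axis outwards; yellow marks flank it and a yellow stripe runs to it from the hub. The key has 3.5 mm of play on each side in it.
- disc_post (a point): Middle of the blue finger post on the disc, opposite the notch, 44 mm from the disc's axis (its -x side): upright, round, 16 mm in diameter, rising 22 mm above the disc's top face. Pushing it sideways turns the disc.
- disc_hub (a point): Centre of the flat top of the disc's black hub, 36 mm diameter, 24 mm above its top face, on the axis: the place to press. 140 mm above the worktop at the start, 130 mm when home on a solid seat. A hidden stiff friction ring bears the disc: with the notch over the key a push of about 10 N sends it down, and it stays down; off the key it stops after about 1.5 mm.
- nut_mid (a point): Centre, half-way up, of a loose bystander: brass thumb nut, 32 mm across its flange and 20 mm tall, standing on a corner of the mill's deck. To be left where it is.
- spacer_mid (a point): Centre, half-way up, of a loose bystander: copper-coloured spacer ring, 34 mm across and 12 mm tall, lying on another corner of the mill's deck. To be left where it is.
- green_bowl_mid (a point): Centre, half-way up, of a loose bystander: green plastic bowl, 120 mm across and 55 mm tall, on the worktop beside the mill. To be left where it is.
- roll_mid (a point): Centre, half-way up, of a loose bystander: bread roll, 84 mm across and 50 mm tall, on the worktop beside the mill. To be left where it is.
- blue_bowl_mid (a point): Centre, half-way up, of a loose bystander: blue plastic bowl, 140 mm across and 65 mm tall, on the worktop beside the mill. To be left where it is.
- jar_mid (a point): Centre, half-way up, of a loose bystander: closed amber jar, 66 mm across and 90 mm tall, on the worktop beside the mill. To be left where it is.
There are look-alikes about, which are no part of the job. Leave any pink or purple look-alike of the disc alone.

How it is judged (in metres and radians):
At the end, for the whole second after the job is handed in: The disc lies home and at rest on its spindle: hub top 127 to 132.5 mm above the worktop, notch within 6 mm of the key seen from above, level within 0.04 rad and centred on the spindle within 4 mm; every bystander within 30 mm of where it stood (z of disc_hub in the frame of mill between 0.127 and 0.1325 m and horizontal distance between disc_notch and mill_key below 0.006 m and horizontal distance between disc_hub and mill below 0.004 m and angle between disc's own z axis and vertical below 0.04 rad and linear speed of disc below 0.01 m/s and angular speed of disc below 0.05 rad/s and distance of each of nut_mid, spacer_mid, green_bowl_mid, roll_mid, blue_bowl_mid, jar_mid from where it was at the start of the episode below 0.03 m); the robot touches nothing.
It fails at once if the disc is lifted: its hub rises more than 6 mm above where it started (z of disc_hub in the frame of mill above 0.146 m).
It fails at once if a bystander is moved more than 30 mm or lifted (distance of any of nut_mid, spacer_mid, green_bowl_mid, roll_mid, blue_bowl_mid, jar_mid from where it was at the start of the episode above 0.03 m).
It also fails if it takes over 72 s, if anything falls off the work surface, if the arm or the gripper's body presses on something with over 40 N, if the wrist force passes 120 N, or if a joint passes its speed limit or range.

ROBOT

A 6-joint arm with a two-finger parallel gripper is mounted at the origin on the work surface. World frame = base frame: x ahead of the robot, y to its left, z up, the work surface at z = 0. Lengths are in mm, angles in rad, forces in N, time in s.
With the tool pointing down it reaches from about 275 to 825 mm from the base axis. Payload 5.2 kg.
Tool frame: the origin (TCP) lies on the centre line of the jaws, within the pads' length; the fingertips stand manip.tip_extent ahead of it and the grasp point (between the pads) lies 5 mm behind it (manip.tip_extent is the distance from the TCP to the fingertips, in mm); z points along the fingers, y is the direction in which the jaws open and shut (so a half turn about z gives the same grasp; the last joint's range is limited). The gripper opens to 93 mm and grips with 3 to 60 N. Pads are 15 mm wide; open, the fingers measure 128 mm over their backs; the gripper's body (75 mm by 188 mm) begins 65 mm behind the grasp point.
Start: joints at [-1.414, 0.259, 1.535, -0, 1.348, -0.203], TCP at [193.669, -514.779, 232.653] pointing down, gripper open.
Joint ranges: [-3.14, 3.14], [-0.91, 2.08], [0.19, 2.58], [-1.22, 4.36], [0.22, 2.71], [-3.12, 3.12]. Speed limits (rad/s): [2.57, 2.57, 3.14, 3.14, 3.14, 3.14].

INTERFACE

Orientations are given as a unit quaternion [x, y, z, w].
In Python, from workcell import manip gives the robot as it stands.
- The arm moves only by the tool send_rows, never from a script. Its arguments are lists of equal length, an entry for each row: "offset": the shift along the tool's x, y, z in mm, a list of three; "spin": the turn about the tool's z in degrees; "fingers": the opening in per cent of the stroke, from 0 (shut) to 100 (fully open). In form: {"offset": [[dx, dy, dz], ...], "spin": [spin, ...], "fingers": [fingers, ...]}. A call has 1 to 5 rows; each row shifts and turns the pose as measured when the row begins, along the tool's axes as they then stand; what a row does not reach is not made up. A row lasts 1/10 s, in which the tool goes at most 50 mm and 8.59 degrees, less where a joint would pass 70% of its speed; a pose out of reach is approached as far as the arm can. A call is refused whole if a number of a shift passes 50 or a number of a turn 8.59, either way. A call with a gripper value outside its range is refused whole. The fingers move at their own pace and stop on an object; "squeeze" is the grip in N (left out, the last holds). Time passes only in rows, so rows that do not move let the fingers close. It gives the time, the measured TCP pose, the force and the opening at its end, in the units of the state.
- manip.state(): the state, without advancing time (a new reading comes with each control period).
- manip.snapshot(name): name is "scene" or "top" or "wrist"; returns a dict with "pixels" (420x560x3 uint8, red, green, blue), "z_map" (420x560 float32, mm along the optical axis (not along the pixel's ray), 0 where there is no reading), "fx", "fy", "cx", "cy" (pixels), "rvec" (rotation vector, rad) and "tvec" (3), from world to camera coordinates, as OpenCV has them. Camera axes: x right, y down, z forward; pixel columns grow to the right and rows downward; lengths in mm; the calibration is good to about 2 mm. A picture is of the moment at which its call begins.
- manip.sign_off(): hands the job in, once; it reports no verdict.
Trained networks look in a picture, given as the dict that the camera call returned (one of the last four; its "shot" number tells which), for a name from the list of things; names that differ only in an ending like _2 or _b are one class to them, and where a whole thing is asked for, a point or a joint stands for the part that bears it (a point fixed in the world has none). Each returns a list of dicts, best first, with "score" (0 to 1); they miss things now and then, are a little off and sometimes report something else, mostly with a low value. They report only what shows in the picture. A call takes as long as a camera call. They do not tell look-alikes from the thing itself.
- manip.find_in(picture, thing): "centre" ([column, row] in pixels, amid what is visible of it).
- manip.pinpoint(picture, thing): "centre" ([column, row] in pixels: a listed point, or the origin of a listed thing).
The state is a dict: "time": time; "q": joint angles; "dq": joint speeds; "tau": joint torques, N m; "eef_pos": TCP position; "tcp_rot": TCP orientation; "contact_force": force on the tool from outside, world axes, zero at the start; "wrist_torque": the same for the moment, N m; "opening": finger opening in mm.
Only numpy, scipy, OpenCV 4.12 (cv2) and the standard library are available. Lean on these libraries where they do the work, as an engineer would, in place of code of your own. Each camera call takes 0.05 s, during which the arm holds its last target.

## Working session

There is one attempt and no reset: what is moved stays moved. The work goes in short steps, Python scripts to look and compute and a tool call to move; the robot and the scene stay as the last step left them, time stands still between calls to the robot, and variables do not carry over. Pictures are saved under pics/ and viewed, and the job is handed in when it is done.

Besides the shell and the picture viewer there is one more tool, called after "Request:" as name(argument=value, ...) on one line, values as JSON. send_rows: Moves the arm, as the interface text tells. Its arguments: {"type":"object","properties":{"offset":{"type":"array","items":{"type":"array","items":{"type":"number"}}},"spin":{"type":"array","items":{"type":"number"}},"fingers":{"type":"array","items":{"type":"number"}},"squeeze":{"type":"number"}},"required":["offset","spin","fingers"]}

```bash
ls; mkdir -p pics; cat > h.py <<'E'
import numpy as np,cv2
from workcell import manip
def ray(p,u,v,z):
    "intersect pixel ray with world plane z"
    R=cv2.Rodrigues(np.array(p["rvec"],float))[0];t=np.array(p["tvec"],float).ravel()
    d=R.T@np.array([(u-p["cx"])/p["fx"],(v-p["cy"])/p["fy"],1.]);c=-R.T@t
    return c+d*(z-c[2])/d[2]
def dep(p,u,v):
    R=cv2.Rodrigues(np.array(p["rvec"],float))[0];t=np.array(p["tvec"],float).ravel()
    z=p["z_map"][int(round(v)),int(round(u))]
    return R.T@(np.array([(u-p["cx"])/p["fx"],(v-p["cy"])/p["fy"],1.])*z-t)
def proj(p,X):
    return cv2.projectPoints(np.array([X],float),np.array(p["rvec"],float),np.array(p["tvec"],float),np.array([[p["fx"],0,p["cx"]],[0,p["fy"],p["cy"]],[0,0,1.]]),None)[0].ravel()
def save(p,n): cv2.imwrite("pics/"+n+".png",cv2.cvtColor(p["pixels"],cv2.COLOR_RGB2BGR))
E
python3 - <<'E'
from h import *
np.set_printoptions(precision=1,suppress=True)
print(manip.state(), manip.tip_extent)
for c in ["top","scene"]:
    p=manip.snapshot(c);save(p,c+"0")
    for t in ["disc_hub","disc_post","disc_notch","mill_key","mill","nut_mid","jar_mid"]:
        z=dict(disc_hub=140,disc_post=138,disc_notch=116,mill_key=104.5,mill=0,nut_mid=100,jar_mid=45)[t]
        for r in manip.pinpoint(p,t)[:3]:
            print(c,t,np.array(r["centre"]),round(r["score"],2),ray(p,*r["centre"],z),dep(p,*r["centre"]))
E
```

```text
pics
{'time': 0.0, 'q': array([-1.4,  0.3,  1.5, -0. ,  1.3, -0.2]), 'dq': array([ 0., -0.,  0.,  0.,  0.,  0.]), 'tau': array([  0. , -43.7, -28.4,   0.1,   0. ,  -0. ]), 'eef_pos': array([ 193.6, -514.3,  231.8]), 'tcp_rot': array([ 1. ,  0.2,  0. , -0. ]), 'contact_force': array([ 0.2, -0. , -0.9]), 'wrist_torque': array([-0. , -0.1,  0. ]), 'opening': 93.12083941580754} 14.0
top disc_hub [409.8 293.3] 0.87 [ 309.  -421.1  140. ] [ 301.4 -450.7   40.4]
top disc_hub [163.3 212.9] 0.81 [540.6 243.5 140. ] [552.  267.7  34.4]
top disc_hub [251.8 227.6] 0.73 [495.5   2.4 140. ] [499.    4.3  91.1]
top disc_post [286.6 176.1] 0.92 [636.  -95.9 138. ] [636.4 -95.9 135.8]
top disc_post [351.6 265.3] 0.78 [ 387.5 -266.8  138. ] [ 386.1 -284.4   37. ]
top disc_post [308.  273.3] 0.75 [ 368.3 -147.7  138. ] [ 364.5 -158.2    7.4]
top disc_notch [296.8 212.4] 0.85 [ 537.1 -122.8  116. ] [ 539.5 -124.1   93.3]
top disc_notch [396.  312.5] 0.73 [ 255.8 -388.   116. ] [ 242.8 -417.9    3.5]
top disc_notch [163.3 231.2] 0.72 [492.1 249.1 116. ] [499.7 274.6   4.9]
top mill_key [291.3 172.5] 0.63
[... 666 characters left out ...]
ost [213.3 134.2] 0.89 [ 426.7 -368.3  138. ] [ 337.3 -477.7   27. ]
scene disc_post [249.4 170.4] 0.86 [ 469.8 -192.   138. ] [ 387.  -273.3   26.5]
scene disc_notch [392.8 306.9] 0.95 [559.7 276.1 116. ] [491.8 270.6   1.5]
scene disc_notch [260.2 152.6] 0.86 [ 381.3 -232.9  116. ] [ 292.7 -313.1   11.1]
scene disc_notch [254.1 203.1] 0.68 [ 531.9 -121.5  116. ] [ 527.4 -125.7  109. ]
scene mill_key [225.4 234.1] 0.57 [ 639.7 -115.6  104.5] [ 645.2 -108.7  116.2]
scene mill [245.  248.2] 0.96 [ 590.3 -106.3    0. ] [640.8 -52.4 107. ]
scene nut_mid [178.  227.7] 0.57 [ 696.3 -217.8  100. ] [ 699.6 -211.7  108.5]
scene jar_mid [226.7 178.8] 0.72 [ 468.3 -286.3   45. ] [ 487.9 -263.5   74.8]
```

```bash
python3 - <<'E'
from h import *
p=manip.snapshot("top")
im=cv2.cvtColor(p["pixels"],cv2.COLOR_RGB2BGR)
cv2.imwrite("pics/crop0.png",cv2.resize(im[135:260,220:370],None,fx=5,fy=5,interpolation=cv2.INTER_CUBIC)[:600,:750])
E
```

```text
(no output)
```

View pics/top0.png

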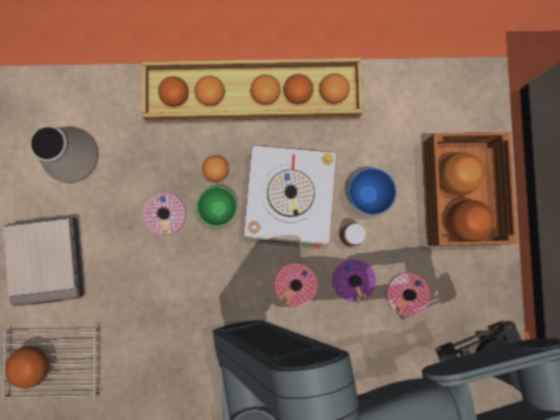

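View pics/scene0.png

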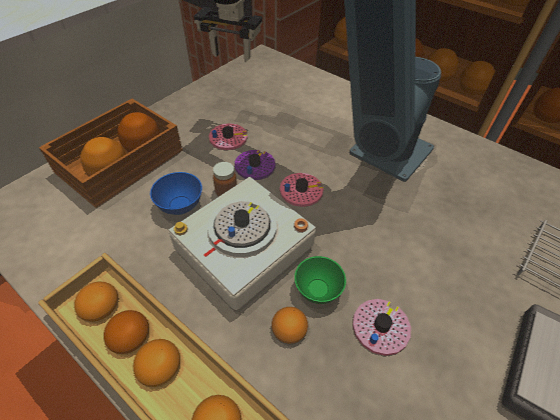

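View pics/crop0.png

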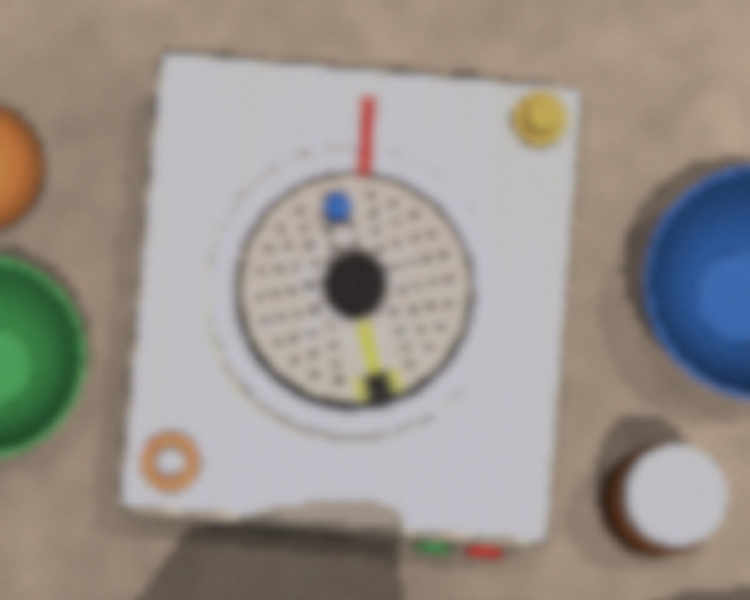

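The scene shows one steel disc, on the white mill at top pixel (290,192). Four pink or purple look-alikes lie on the worktop at (164,214), (296,285), (354,281) and (409,295). The crop shows the blue post at (287,176), the yellow notch at (295,212) and the red stripe at (293,155 to 169), so the notch is nearly opposite the key. Next I refine these positions by colour.

```bash
cat >> h.py <<'E'
def seg(p,roi,f):
    x0,y0,x1,y1=roi;h=cv2.cvtColor(p["pixels"],cv2.COLOR_RGB2HSV).astype(int)
    m=np.zeros(h.shape[:2],bool);m[y0:y1,x0:x1]=f(h[...,0],h[...,1],h[...,2])[y0:y1,x0:x1]
    v,u=np.nonzero(m);return u,v
blue=lambda h,s,v:(h>98)&(h<125)&(s>110)
red=lambda h,s,v:((h<6)|(h>174))&(s>140)
yel=lambda h,s,v:(h>22)&(h<36)&(s>110)
blk=lambda h,s,v:(v<70)
E
python3 - <<'E'
from h import *
np.set_printoptions(precision=1,suppress=True)
for c,roi in [("top",(264,145,318,222)),("scene",(195,195,285,262))]:
    p=manip.snapshot(c)
    for n,f,z in [("blue",blue,136),("red",red,92),("yel",yel,116),("blk",blk,140)]:
        u,v=seg(p,roi,f); 
        if len(u)<3: print(n,len(u));continue
        W=np.array([ray(p,a,b,z)[:2] for a,b in zip(u,v)])
        print(c,n,len(u),u.mean(),v.mean(),W.mean(0),W.min(0),W.max(0))
        if n=="red":
            for zz in (90,106):
                W=np.array([ray(p,a,b,zz)[:2] for a,b in zip(u,v)])
                l=cv2.fitLine(W.astype(np.float32),cv2.DIST_L2,0,.01,.01).ravel();print(" line",zz,l,np.degrees(np.arctan2(l[1],l[0])))
    for t,z in [("disc_hub",140),("disc_post",138),("disc_notch",116),("mill",0),("nut_mid",100),("spacer_mid",96)]:
        for r in manip.pinpoint(p,t):
            X=ray(p,*r["centre"],z)
            if abs(X[0]-590)<150 and abs(X[1]+104)<150: print(c,t,r["score"],X)
# depth-based deck edges and hub
p=manip.snapshot("top");z=p["z_map"]
R=cv2.Rodrigues(np.array(p["rvec"]))[0];t=np.array(p["tvec"]).ravel()
v,u=np.mgrid[0:420,0:560]
P=np.stack([(u-p["cx"])/p["fx"]*z,(v-p["cy"])/p["fy"]*z,z],-1).reshape(-1,3);X=(P-t)@R
m=(z.ravel()>0)&(abs(X[:,0]-590)<180)&(abs(X[:,1]+104)<170)
D=X[m&(X[:,2]>84)&(X[:,2]<125)];r=cv2.minAreaRect(D[:,:2].astype(np.float32));print("deck",r)
H=X[m&(X[:,2]>133)&(np.hypot(X[:,0]-590,X[:,1]+104)<30)];print("hub",H.mean(0),len(H))
T=X[m&(X[:,2]>112)&(X[:,2]<119)&(np.hypot(X[:,0]-590,X[:,1]+104)<75)];print("disc",cv2.minEnclosingCircle(T[:,:2].astype(np.float32)))
E
```

```text
top blue 14 286.92857142857144 176.14285714285714 [636.3 -96.8] [631.  -99.9] [642.3 -94.2]
red 0
top yel 11 293.3636363636364 204.63636363636363 [ 559.1 -113.7] [ 546.8 -115.5] [ 569.4 -110.2]
top blk 103 290.88349514563106 193.10679611650485 [ 588.2 -106.4] [ 530.3 -121.8] [608. -93.]
top disc_hub 0.86 [ 585.8 -103.7  140. ]
top disc_post 0.58 [ 637.3 -103.3  138. ]
top disc_notch 0.81 [ 538.  -119.5  116. ]
top disc_notch 0.32 [ 691.6 -215.1  116. ]
top mill 0.72 [ 588.9 -110.6    0. ]
top nut_mid 0.63 [ 685.4 -224.9  100. ]
top spacer_mid 0.63 [498.5  -2.4  96. ]
top spacer_mid 0.25 [ 541.3 -117.    96. ]
scene blue 55 215.36363636363637 214.65454545454546 [ 629.  -156.8] [ 611.2 -236.7] [647.2 -90.1]
scene red 61 212.9016393442623 247.0655737704918 [ 678.8 -119. ] [ 650.7 -127.3] [ 707.3 -112.5]
 line 90 [   1.     0.1  678.  -120.1] 6.7437973
 line 106 [   1.     0.1  684.6 -110.8] 6.7437735
scene yel 36 250.94444444444446 207.97222222222223 [ 548.6 -116.9] [ 532.8 -131.6] [ 565.  -107.3]
scene blk 384 240.02864583333334 224.01302083333334 [614.3 -90.2] [ 552.4 -221.3] [674.8 -23.5]
scene disc_hub 0.97 [ 596.7 -101.   140. ]
scene disc_post 0.88 [643.3 -90.4 138. ]
scene disc_post 0.77 [ 478.5 -189.7  138. ]
scene disc_post 0.6 [451.5 -86.7 138. ]
scene disc_notch 0.78 [ 533.7 -120.1  116. ]
scene disc_notch 0.23 [ 627.2 -104.9  116. ]
scene mill 0.94 [ 595.6 -104.9   -0. ]
scene nut_mid 0.46 [ 694.8 -217.   100. ]
scene spacer_mid 0.66 [492.9   0.5  96. ]
deck ((590.767333984375, -135.40325927734375), (301.52545166015625, 263.85247802734375), 84.08511352539062)
hub [ 593.8 -106.7  140.1] 139
disc ((596.4320678710938, -107.1418228149414), 66.28187561035156)
```

```bash
python3 - <<'E'
from h import *
np.set_printoptions(precision=1,suppress=True)
p=manip.snapshot("top")
C=np.array([ray(p,220+a/5-.4,135+b/5-.4,90)[:2] for a,b in [(165,55),(580,92),(548,543),(124,505)]])
print(C,C.mean(0)); 
for i in range(4): d=C[(i+1)%4]-C[i];print(np.linalg.norm(d),np.degrees(np.arctan2(d[1],d[0])))
for f,z in [((368,97),90),((366,130),90),((363,172),106)]: print(ray(p,220+f[0]/5-.4,135+f[1]/5-.4,z))
print(ray(p,220+355/5-.4,135+290/5-.4,116), ray(p,220+355/5-.4,135+284/5-.4,140))
im=cv2.cvtColor(p["pixels"],cv2.COLOR_RGB2HSV)
u,v=seg(p,(285,148,300,172),lambda h,s,v:((h<12)|(h>170))&(s>80))
W=np.array([ray(p,a,b,90)[:2] for a,b in zip(u,v)]);W=W[W[:,0]>680];print(W.mean(0),len(W), W.min(0),W.max(0))
p=manip.snapshot("scene")
u,v=seg(p,(195,225,230,262),red)
for z,lo,hi in((90,685,999),(106,0,668)):
    W=np.array([ray(p,a,b,z)[:2] for a,b in zip(u,v)]);W=W[(W[:,0]>lo)&(W[:,0]<hi)];print(z,W.mean(0),len(W),W.min(0),W.max(0))
im=cv2.cvtColor(p["pixels"],cv2.COLOR_RGB2BGR)
cv2.imwrite("pics/crop1.png",cv2.resize(im[170:290,160:310],None,fx=5,fy=5,interpolation=cv2.INTER_CUBIC))
E
```

```text
[[ 735.5   -2. ]
 [ 709.2 -240.2]
 [ 450.4 -213.9]
 [ 476.8   25.7]] [ 593.  -107.6]
239.69353102277694 -96.29675995804295
260.18541028173667 174.1902225089521
240.9956755608673 83.71078436997556
260.20933372134465 -6.096547897774677
[ 708.7 -118.2   90. ]
[ 689.5 -116.6   90. ]
[ 661.9 -113.4  106. ]
[ 593.1 -106.8  116. ] [ 593.  -105.8  140. ]
[ 694.9 -116.9] 22 [ 682.5 -120.4] [ 705.8 -114.1]
90 [ 696.  -118.2] 26 [ 685.3 -122.1] [ 706.5 -113.6]
106 [ 661.8 -113. ] 17 [ 657.  -117.9] [ 667.4 -106.9]
```

View pics/crop1.png

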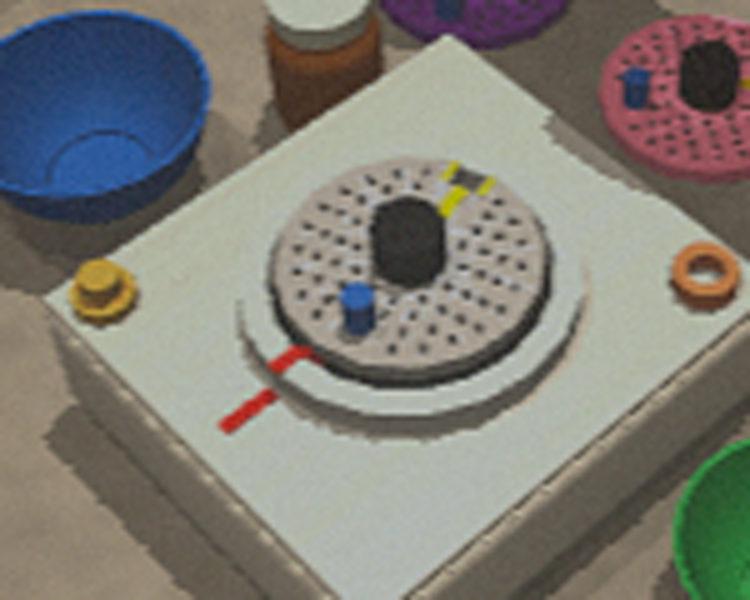

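```bash
cat >> h.py <<'E'
from scipy.spatial.transform import Rotation as Ro
C0=np.array([593.,-106.5])
def pose():
    s=manip.state();R=Ro.from_quat(s["tcp_rot"]).as_matrix()
    yaw=np.degrees(np.arctan2(R[1,0],R[0,0]));return s,R,yaw
def goto(x,y,z,yawt=None):
    s,R,yaw=pose();d=R.T@(np.array([x,y,z])-s["eef_pos"])
    print("t",s["time"],"pos",s["eef_pos"].round(1),"yaw",round(yaw,1),"F",s["contact_force"].round(1),"q",s["q"].round(2),"tilt",R[:,2].round(3),"open",round(s["opening"],1))
    print("tool delta",d.round(1),"spin",None if yawt is None else round(-((yawt-yaw+180)%360-180),1))
E
python3 -c "
from h import *
goto(634.6,-120.8,232)"
```

```text
t 1.7 pos [ 193.7 -514.8  232.7] yaw 20.6 F [-0.6 -0.8 -0.2] q [-1.41  0.26  1.54 -0.    1.35 -0.2 ] tilt [-0. -0. -1.] open 93.0
tool delta [ 551.4 -213.5    0.6] spin None
```

Request:
send_rows(offset=[[46,-17.8,0],[46,-17.8,0],[46,-17.8,0],[46,-17.8,0],[46,-17.8,0]], spin=[0,0,0,0,0], fingers=[0,0,0,0,0])

```text
time: 2.2
eef_pos: [378.2, -352.5, 231.9]
tcp_rot: [0.985, 0.172, -0.001, 0.001]
contact_force: [0.6, -0.9, -0.2]
opening: 57.9
```

Request:
send_rows(offset=[[46,-17.8,0],[46,-17.8,0],[46,-17.8,0],[46,-17.8,0],[46,-17.8,0]], spin=[0,0,0,0,0], fingers=[0,0,0,0,0])

```text
time: 2.7
eef_pos: [566.2, -187.1, 232.4]
tcp_rot: [0.985, 0.172, 0.0, 0.003]
contact_force: [1.3, -0.1, 1.1]
opening: 17.7
```

Request:
send_rows(offset=[[0,0,0],[0,0,0],[0,0,0],[0,0,0],[0,0,0]], spin=[8.5,8.5,8.5,8.5,8.5], fingers=[0,0,0,0,0])

```text
time: 3.2
eef_pos: [571.9, -178.9, 231.2]
tcp_rot: [0.98, -0.2, 0.002, 0.001]
contact_force: [1.0, 0.7, -0.9]
opening: 0.5
```

Request:
send_rows(offset=[[0,0,0],[0,0,0],[0,0,0],[0,0,0],[0,0,0]], spin=[8.5,8.5,8.5,8.5,8.5], fingers=[0,0,0,0,0])

```text
time: 3.7
eef_pos: [572.0, -178.6, 230.8]
tcp_rot: [0.838, -0.545, 0.002, 0.001]
contact_force: [0.7, 0.7, 0.3]
opening: 0.8
```

```bash
python3 -c "
from h import *
goto(634.6,-120.8,200,-95)"
```

```text
t 3.7 pos [ 572.  -178.6  230.8] yaw -66.0 F [0.7 0.7 0.3] q [-0.49  0.35  1.42 -0.    1.38  2.24] tilt [ 0.002 -0.003 -1.   ] open 0.8
tool delta [-27.5 -80.7  30.7] spin 29.0
```

Request:
send_rows(offset=[[-9,-27,10],[-9,-27,10],[-9,-27,10],[0,0,0],[0,0,0]], spin=[0,0,0,8.5,8.5], fingers=[0,0,0,0,0])

```text
time: 4.2
eef_pos: [637.9, -120.1, 199.7]
tcp_rot: [0.744, -0.668, 0.002, 0.0]
contact_force: [-0.3, -0.7, -0.3]
opening: 0.9
```

```bash
python3 - <<'E'
from h import *
goto(634.6,-120.8,165,-85)
np.set_printoptions(precision=1,suppress=True)
p=manip.snapshot("wrist");save(p,"w1")
p=manip.snapshot("scene")
im=cv2.cvtColor(p["pixels"],cv2.COLOR_RGB2BGR)
cv2.imwrite("pics/s1.png",cv2.resize(im[150:290,160:330],None,fx=4,fy=4))
E
```

```text
t 4.2 pos [ 637.9 -120.1  199.7] yaw -83.9 F [-0.3 -0.7 -0.3] q [-0.36  0.46  1.33 -0.    1.35  2.68] tilt [ 0.003 -0.004 -1.   ] open 0.9
tool delta [ 0.2  3.4 34.7] spin 1.1
```

View pics/w1.png

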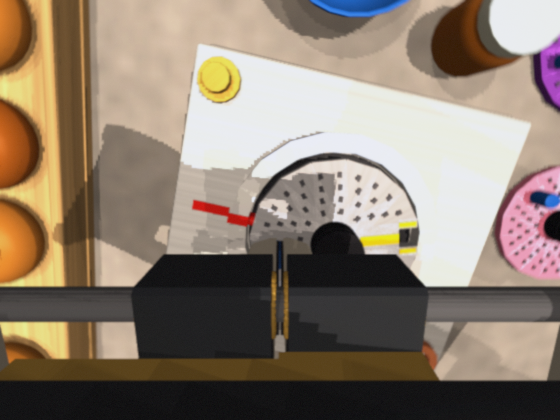

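View pics/s1.png

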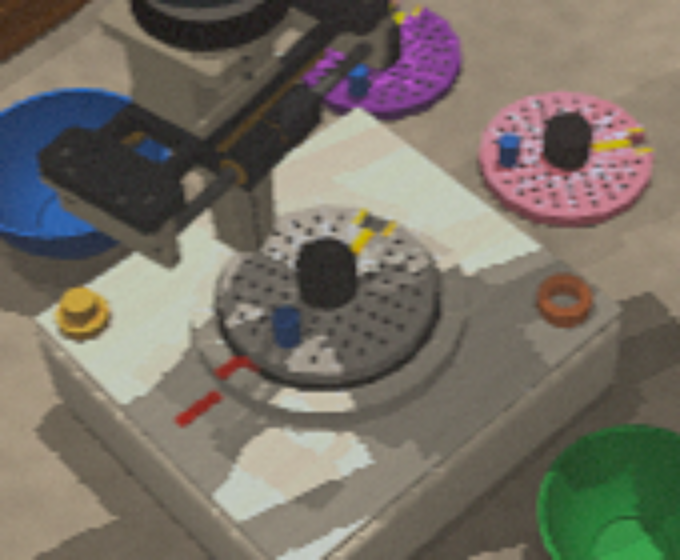

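Wrist view: the fingers are closed, with the notch at (408,236) and the red stripe at (222,212). Scene crop: the fingertip is above the disc on the clockwise side of the post. I descend to tip z of about 122.

Request:
send_rows(offset=[[0,2,20],[0,1,20],[0,0,12],[0,0,8],[0,0,3]], spin=[0,0,0,0,0], fingers=[0,0,0,0,0])

```text
time: 4.8
eef_pos: [635.6, -122.2, 136.6]
tcp_rot: [0.751, -0.661, 0.004, -0.0]
contact_force: [0.2, 0.1, 0.1]
opening: 0.4
```

```bash
python3 - <<'E'
from h import *
goto(634.6,-120.8,136,-85)
p=manip.snapshot("scene")
im=cv2.cvtColor(p["pixels"],cv2.COLOR_RGB2BGR)
cv2.imwrite("pics/s2.png",cv2.resize(im[150:290,160:330],None,fx=4,fy=4))
E
```

```text
t 4.8 pos [ 635.6 -122.2  136.6] yaw -82.7 F [0.2 0.1 0.1] q [-0.36  0.5   1.42 -0.    1.22  2.65] tilt [ 0.006 -0.005 -1.   ] open 0.4
tool delta [-1.5  0.9  0.6] spin 2.3
```

View pics/s2.png

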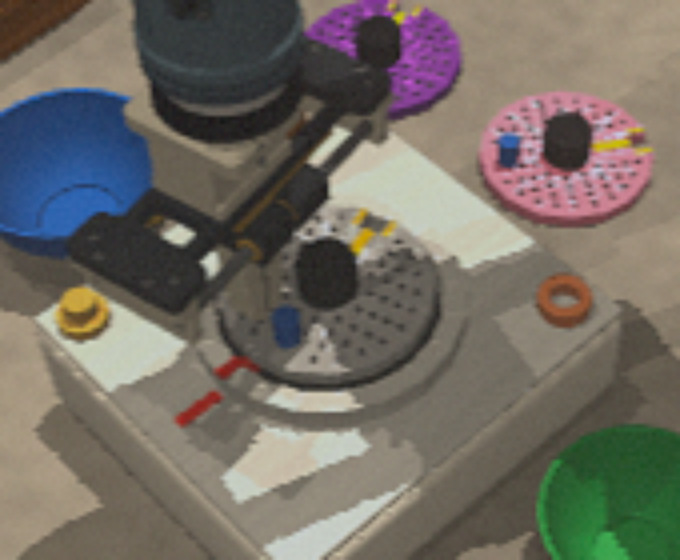

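The closed fingertip is down beside the post, with no contact force. I push it counterclockwise along the arc.

Request:
send_rows(offset=[[-4.6,0.3,0],[-4.6,0.3,0],[-4.6,0.3,0],[-4.6,0.3,0],[-4.6,0.3,0]], spin=[-6,-6,-6,-6,-6], fingers=[0,0,0,0,0])

```text
time: 5.35
eef_pos: [630.2, -103.4, 140.3]
tcp_rot: [0.901, -0.435, 0.009, 0.001]
contact_force: [1.0, -1.1, 0.2]
opening: 0.3
```

```bash
cat >> h.py <<'E'
def polar():
    s,R,yaw=pose();d=s["eef_pos"][:2]-C0
    print("t",round(s["time"],2),"r",np.hypot(*d).round(1),"beta",np.degrees(np.arctan2(d[1],d[0])).round(1),"yaw",round(yaw,1),"z",s["eef_pos"][2].round(1),"F",s["contact_force"].round(1))
E
python3 - <<'E'
from h import *
polar()
p=manip.snapshot("scene")
im=cv2.cvtColor(p["pixels"],cv2.COLOR_RGB2BGR)
cv2.imwrite("pics/s3.png",cv2.resize(im[150:290,160:330],None,fx=4,fy=4))
E
```

```text
t 5.35 r 37.3 beta 4.7 yaw -51.5 z 140.3 F [ 1.  -1.1  0.2]
```

View pics/s3.png

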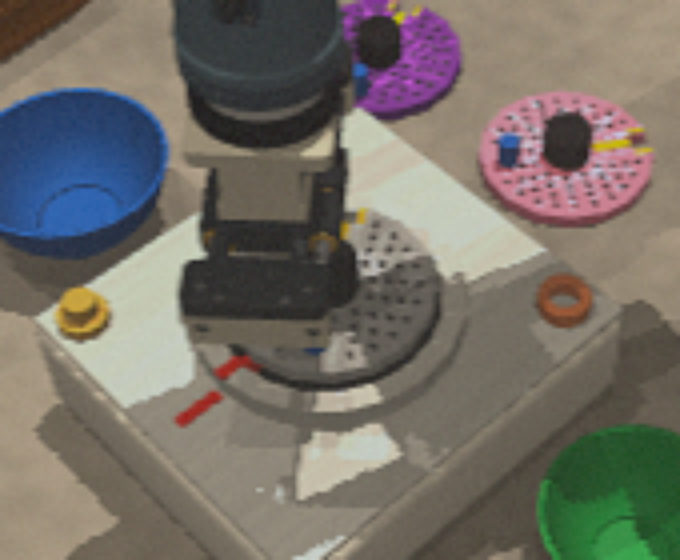

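Request:
send_rows(offset=[[-3,-4,3],[-4,-2,2],[-4.6,0,1]], spin=[0,-4,-6], fingers=[0,0,0])

```text
time: 5.7
eef_pos: [630.1, -91.7, 137.0]
tcp_rot: [0.936, -0.353, 0.012, 0.002]
contact_force: [1.1, -0.8, 1.9]
opening: 0.2
```

```bash
python3 - <<'E'
from h import *
polar();print(pose()[1].round(3)[:,2])
E
```

```text
t 5.7 r 40.0 beta 21.8 yaw -41.4 z 137.0 F [ 1.1 -0.8  1.9]
[ 0.022 -0.012 -1.   ]
```

Request:
send_rows(offset=[[-5,-1,1],[-5,-1,1],[-5,0,0.5],[-5,0,0.5],[-5,0,0.5]], spin=[-6,-6,-6,-6,-6], fingers=[0,0,0,0,0])

```text
time: 6.2
eef_pos: [616.0, -77.8, 136.6]
tcp_rot: [0.995, -0.094, 0.019, 0.006]
contact_force: [2.3, 1.0, -0.2]
opening: 0.6
```

```bash
python3 - <<'E'
from h import *
polar();print(pose()[1].round(3)[:,2])
p=manip.snapshot("scene")
im=cv2.cvtColor(p["pixels"],cv2.COLOR_RGB2BGR)
cv2.imwrite("pics/s4.png",cv2.resize(im[150:290,160:330],None,fx=4,fy=4))
E
```

```text
t 6.2 r 36.8 beta 51.3 yaw -10.8 z 136.6 F [ 2.3  1.  -0.2]
[ 0.037 -0.015 -0.999]
```

View pics/s4.png

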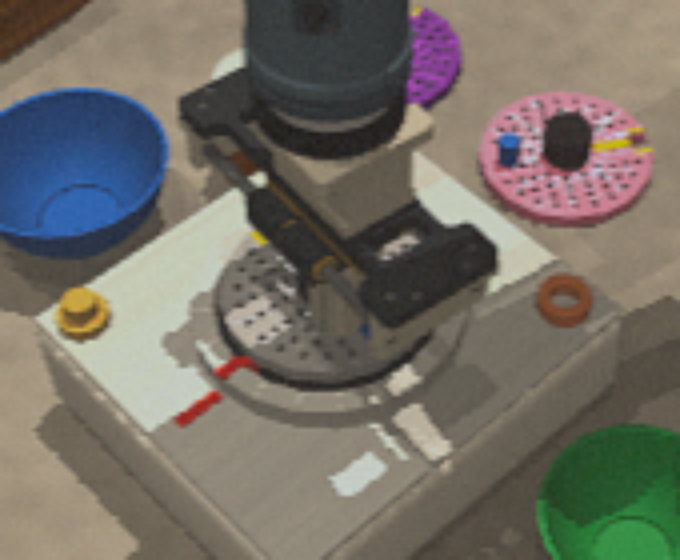

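Request:
send_rows(offset=[[-4,-4.5,0.5],[-5,-4,0.5],[-5.5,-3.5,0.5],[-5.8,-2.2,0.5],[-5.8,-2.2,0.5]], spin=[-6,-7,-7.5,-7.5,-7.5], fingers=[0,0,0,0,0])

```text
time: 6.75
eef_pos: [593.8, -63.8, 135.3]
tcp_rot: [0.976, 0.217, 0.02, 0.013]
contact_force: [1.6, 0.9, 1.2]
opening: 0.6
```

```bash
python3 - <<'E'
from h import *
polar();print(pose()[1].round(3)[:,2])
p=manip.snapshot("scene")
im=cv2.cvtColor(p["pixels"],cv2.COLOR_RGB2BGR)
cv2.imwrite("pics/s5.png",cv2.resize(im[150:290,160:330],None,fx=4,fy=4))
E
```

```text
t 6.75 r 42.7 beta 88.9 yaw 25.1 z 135.3 F [1.6 0.9 1.2]
[ 0.045 -0.017 -0.999]
```

View pics/s5.png

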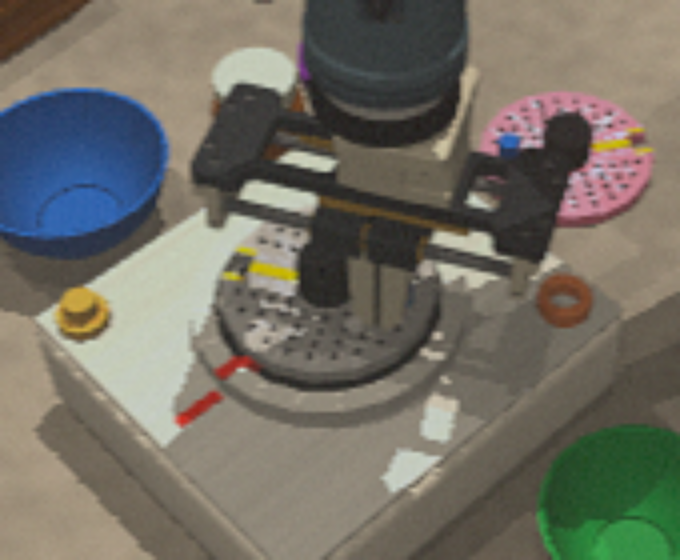

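Request:
send_rows(offset=[[-5.6,-2.2,0.2],[-5.6,-2.2,0.2],[-5.6,-2.2,0.2],[-5.6,-2.2,0.2],[-5,-1.8,0.2]], spin=[-7.5,-7.5,-7.5,-7.5,-6], fingers=[0,0,0,0,0])

```text
time: 7.3
eef_pos: [568.8, -72.6, 135.0]
tcp_rot: [0.861, 0.508, 0.017, 0.02]
contact_force: [1.0, 0.2, 0.3]
opening: 0.7
```

```bash
python3 - <<'E'
from h import *
polar();print(pose()[1].round(3)[:,2])
p=manip.snapshot("scene")
im=cv2.cvtColor(p["pixels"],cv2.COLOR_RGB2BGR)
cv2.imwrite("pics/s6.png",cv2.resize(im[170:270,190:290],None,fx=6,fy=6))
u,v=seg(p,(205,200,290,260),yel)
W=np.array([ray(p,a,b,116)[:2] for a,b in zip(u,v)])-C0;W=W[np.hypot(*W.T)<62]
l=cv2.fitLine(W.astype(np.float32),cv2.DIST_L2,0,.01,.01).ravel()
m=W.mean(0);print(len(W),m,np.degrees(np.arctan2(m[1],m[0])),l)
E
```

```text
t 7.3 r 41.7 beta 125.5 yaw 61.1 z 135.0 F [1.  0.2 0.3]
[ 0.05  -0.017 -0.999]
48 [ 34.02773471 -21.8463017 ] -32.70105435209298 [  0.8316053   -0.55536705  34.027733   -21.846302  ]
```

View pics/s6.png

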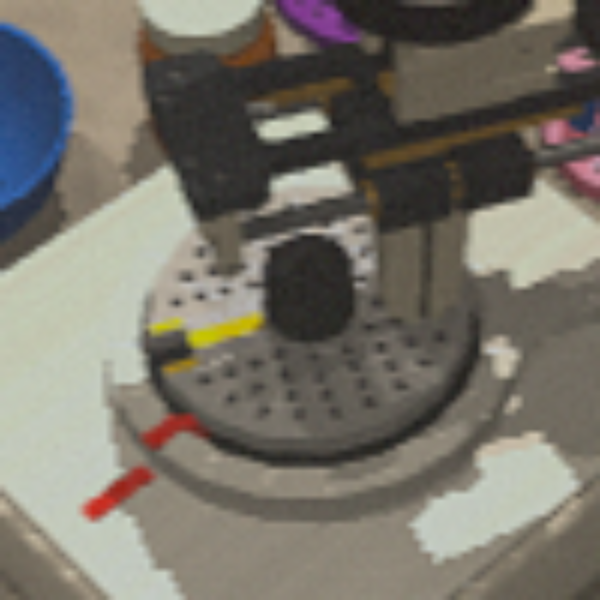

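Request:
send_rows(offset=[[-5,-2,0.2],[-5,-2,0.2],[-4.5,-1.7,0],[0,0,0]], spin=[-6,-6,-6,0], fingers=[0,0,0,0])

```text
time: 7.75
eef_pos: [558.7, -83.7, 134.8]
tcp_rot: [0.774, 0.632, 0.015, 0.022]
contact_force: [0.3, 0.1, 0.3]
opening: 0.5
```

```bash
cat >> h.py <<'E'
def notch(n,z=116):
    polar()
    p=manip.snapshot("scene")
    im=cv2.cvtColor(p["pixels"],cv2.COLOR_RGB2BGR)
    cv2.imwrite("pics/%s.png"%n,cv2.resize(im[170:270,190:290],None,fx=6,fy=6,interpolation=cv2.INTER_CUBIC))
    u,v=seg(p,(205,200,290,260),yel)
    W=np.array([ray(p,a,b,z)[:2] for a,b in zip(u,v)])-C0;W=W[np.hypot(*W.T)<62]
    l=cv2.fitLine(W.astype(np.float32),cv2.DIST_L2,0,.01,.01).ravel()
    m=W.mean(0);print(len(W),m,np.degrees(np.arctan2(m[1],m[0])),np.degrees(np.arctan2(l[1],l[0])))
E
python3 - <<'E'
from h import *
notch("s7")
E
```

```text
t 7.75 r 41.1 beta 146.4 yaw 78.5 z 134.8 F [0.3 0.1 0.3]
19 [40.34144955 -6.51863798] -9.17889173958173 7.673986
```

View pics/s7.png

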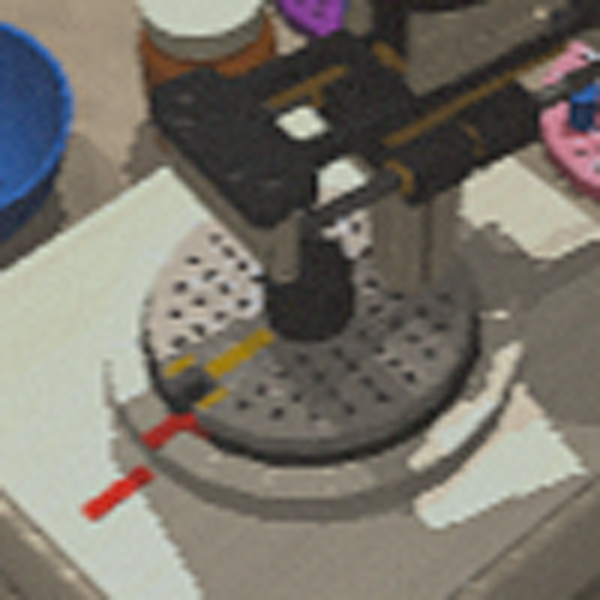

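```bash
python3 - <<'E'
from h import *
p=manip.snapshot("scene")
def b(u,v,z):
    w=ray(p,190+(u+.5)/6-.5,170+(v+.5)/6-.5,z)[:2];d=w-C0;print((u,v),d.round(1),np.hypot(*d).round(1),np.degrees(np.arctan2(d[1],d[0])).round(1))
    return w
b(192,385,116);b(180,367,116);b(212,398,116);b(240,353,116)
for a in [(150,437),(192,422)]:b(*a,106)
for a in [(95,510),(148,473)]:b(*a,90)
u,v=seg(p,(205,215,245,245),lambda h,s,v:(h>15)&(h<36)&(s>100))
W=np.array([ray(p,x,y,116)[:2] for x,y in zip(u,v)])-C0;W=W[np.hypot(*W.T)<62];m=W.mean(0);print(len(W),m,np.degrees(np.arctan2(m[1],m[0])))
m=W[np.hypot(*W.T)<47];m=m.mean(0);print(m,np.degrees(np.arctan2(m[1],m[0])))
for t in("disc_notch","disc_hub","mill_key"):
  for r in manip.pinpoint(p,t)[:2]: 
    c=r["centre"];print(t,r["score"],ray(p,*c,{"disc_notch":116,"disc_hub":140,"mill_key":104.5}[t])[:2]-C0)
E
```

```text
(192, 385) [57.1 -9.8] 57.9 -9.7
(180, 367) [ 53.9 -19.4] 57.3 -19.8
(212, 398) [56.6  0.4] 56.6 0.4
(240, 353) [34.1 -6.5] 34.8 -10.7
(150, 437) [ 80.3 -10.6] 80.9 -7.5
(192, 422) [65.  -3.3] 65.1 -2.9
(95, 510) [110.7 -11.8] 111.3 -6.1
(148, 473) [85.8 -8.5] 86.3 -5.7
55 [41.00642046 -7.0661064 ] -9.777025337815568
[32.61917984 -6.56586057] -11.38089221193325
disc_notch 0.88 [-215.94074066   74.81633404]
disc_notch 0.72 [-13.6395672  -12.44807914]
disc_hub 0.82 [-6.29225843  1.02820769]
disc_hub 0.81 [-173.08801827   41.43874082]
mill_key 0.85 [49.17657125 -5.75724213]
```

Yellow marks put the notch at about -10.2°, and the red stripe puts the key at about -5.8°. I push about 4.4° more.

Request:
send_rows(offset=[[-1.9,-0.7,0],[-1.6,-0.6,0],[0,0,0]], spin=[-2,-2,0], fingers=[0,0,0])

```text
time: 8.3
eef_pos: [557.6, -85.7, 134.7]
tcp_rot: [0.752, 0.658, 0.014, 0.023]
contact_force: [-0.0, -0.5, 0.7]
opening: 0.6
```

```bash
python3 - <<'E'
from h import *
polar()
p=manip.snapshot("scene")
im=cv2.cvtColor(p["pixels"],cv2.COLOR_RGB2BGR)
cv2.imwrite("pics/s8.png",cv2.resize(im[170:270,190:290],None,fx=6,fy=6,interpolation=cv2.INTER_CUBIC))
u,v=seg(p,(205,215,245,245),lambda h,s,v:(h>15)&(h<36)&(s>100))
W=np.array([ray(p,x,y,116)[:2] for x,y in zip(u,v)])-C0;W=W[np.hypot(*W.T)<62];m=W.mean(0);print(len(W),m,np.degrees(np.arctan2(m[1],m[0])))
m=W[np.hypot(*W.T)<47];m=m.mean(0);print(m,np.degrees(np.arctan2(m[1],m[0])))
E
```

```text
t 8.3 r 41.0 beta 149.5 yaw 82.4 z 134.7 F [-0.  -0.5  0.7]
54 [40.83393103 -5.00872191] -6.993013213130424
[32.85158042 -4.77543972] -8.270816785642623
```

View pics/s8.png

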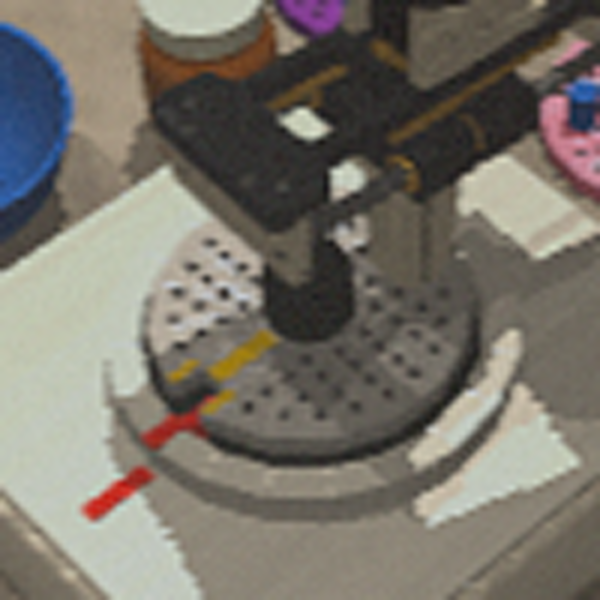

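Request:
send_rows(offset=[[-1.6,-0.6,0],[0,0,0],[8,3,0],[0,0,-20],[0,0,-20]], spin=[-1.5,0,0,0,0], fingers=[0,0,0,0,0])

```text
time: 8.85
eef_pos: [557.1, -77.2, 172.4]
tcp_rot: [0.745, 0.667, 0.012, 0.02]
contact_force: [-0.3, 0.0, 0.6]
opening: 0.4
```

```bash
python3 - <<'E'
from h import *
goto(593,-106.5,185)
p=manip.snapshot("wrist");save(p,"w9")
p=manip.snapshot("scene")
im=cv2.cvtColor(p["pixels"],cv2.COLOR_RGB2BGR)
cv2.imwrite("pics/s9.png",cv2.resize(im[170:270,190:290],None,fx=6,fy=6,interpolation=cv2.INTER_CUBIC))
u,v=seg(p,(205,215,245,245),lambda h,s,v:(h>15)&(h<36)&(s>100))
W=np.array([ray(p,x,y,116)[:2] for x,y in zip(u,v)])-C0;W=W[np.hypot(*W.T)<62];m=W.mean(0);print(len(W),m,np.degrees(np.arctan2(m[1],m[0])))
m=W[np.hypot(*W.T)<47];m=m.mean(0);print(m,np.degrees(np.arctan2(m[1],m[0])))
E
```

```text
t 8.85 pos [557.1 -77.2 172.4] yaw 83.7 F [-0.3  0.   0.6] q [-0.34  0.3   1.63  0.    1.16 -0.23] tilt [ 0.045 -0.013 -0.999] open 0.4
tool delta [-25.3  39.4 -10.6] spin None
55 [41.39599545 -3.99643749] -5.514339421693111
[33.28399299 -3.77347789] -6.46812798818568
```

View pics/w9.png

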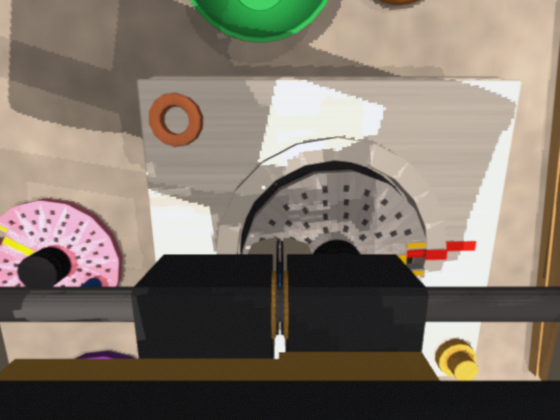

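View pics/s9.png

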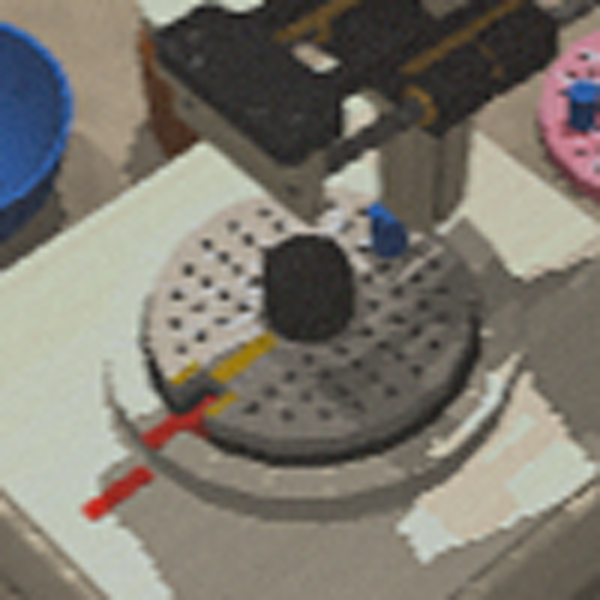

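In the wrist view the key at (425,252) sits between the yellow marks. The scene crop agrees: notch about -5.9°, key about -5.8°. I move over the hub.

Request:
send_rows(offset=[[-9,13,-1],[-8,13,-1],[-8,13,0],[0,0,0]], spin=[0,0,0,0], fingers=[0,0,0,0])

```text
time: 9.35
eef_pos: [595.4, -105.9, 176.5]
tcp_rot: [0.745, 0.667, 0.014, 0.022]
contact_force: [-0.1, -0.0, -0.9]
opening: 0.4
```

```bash
python3 - <<'E'
from h import *
goto(593,-106.5,157)
E
```

```text
t 9.35 pos [ 595.4 -105.9  176.5] yaw 83.7 F [-0.1 -0.  -0.9] q [-0.36  0.37  1.53  0.    1.2  -0.25] tilt [ 0.05  -0.014 -0.999] open 0.4
tool delta [-0.7 -3.3 19.4] spin None
```

Request:
send_rows(offset=[[-0.5,-3.5,12],[0,0,8],[0,0,2]], spin=[0,0,0], fingers=[0,0,0])

```text
time: 9.65
eef_pos: [592.5, -105.5, 152.6]
tcp_rot: [0.745, 0.667, 0.014, 0.022]
contact_force: [0.4, -1.6, 7.8]
opening: 0.8
```

Request:
send_rows(offset=[[0,0,2],[0,0,2]], spin=[0,0], fingers=[0,0])

```text
time: 9.85
eef_pos: [592.6, -105.5, 150.2]
tcp_rot: [0.745, 0.667, 0.013, 0.023]
contact_force: [-2.2, -0.8, 7.4]
opening: 0.3
```

Request:
send_rows(offset=[[0,0,2],[0,0,2],[0,0,2],[0,0,2]], spin=[0,0,0,0], fingers=[0,0,0,0])

```text
time: 10.25
eef_pos: [592.5, -105.4, 146.6]
tcp_rot: [0.744, 0.667, 0.013, 0.025]
contact_force: [-2.9, -0.4, 8.0]
opening: 0.1
```

Request:
send_rows(offset=[[0,0,1.5],[0,0,1]], spin=[0,0], fingers=[0,0])

```text
time: 10.45
eef_pos: [592.5, -105.4, 146.2]
tcp_rot: [0.744, 0.667, 0.013, 0.026]
contact_force: [-2.1, -0.8, 5.5]
opening: 0.2
```

Request:
send_rows(offset=[[0,0,3],[0,0,3]], spin=[0,0], fingers=[0,0])

```text
time: 10.65
eef_pos: [592.5, -105.4, 144.2]
tcp_rot: [0.744, 0.667, 0.014, 0.028]
contact_force: [-10.0, 1.5, 27.4]
opening: 0.5
```

Request:
send_rows(offset=[[0,0,4],[0,0,4]], spin=[0,0], fingers=[0,0])

```text
time: 10.85
eef_pos: [592.5, -105.4, 144.2]
tcp_rot: [0.744, 0.668, 0.014, 0.03]
contact_force: [-10.1, 2.1, 25.3]
opening: 0.0
```

The hub stops hard at tip z of about 130 with 25 to 27 N, so it is home. I retreat straight up and check.

Request:
send_rows(offset=[[0,0,-5],[0,0,-30],[0,0,-40],[0,0,-40]], spin=[0,0,0,0], fingers=[0,0,0,0])

```text
time: 11.25
eef_pos: [580.7, -99.3, 256.8]
tcp_rot: [0.744, 0.668, 0.011, 0.024]
contact_force: [0.1, -0.4, 0.1]
opening: 0.5
```

```bash
python3 - <<'E'
from h import *
goto(593,-106.5,157)
p=manip.snapshot("wrist");save(p,"w10")
E
```

```text
t 11.25 pos [580.7 -99.3 256.8] yaw 83.8 F [ 0.1 -0.4  0.1] q [-0.36  0.28  1.45 -0.    1.36 -0.25] tilt [ 0.049 -0.022 -0.999] open 0.5
tool delta [ -4.2   7.9 100.4] spin None
```

Request:
send_rows(offset=[[-10,-30,-15],[-10,-40,0],[-10,-45,0],[-10,-45,0],[0,-45,0]], spin=[0,0,0,0,0], fingers=[0,0,0,0,0])

```text
time: 11.8
eef_pos: [374.0, -117.8, 268.2]
tcp_rot: [0.742, 0.67, 0.015, 0.034]
contact_force: [-0.4, -1.0, 0.9]
opening: 0.5
```

```bash
python3 - <<'E'
from h import *
np.set_printoptions(precision=1,suppress=True)
goto(593,-106.5,157)
p=manip.snapshot("top");im=cv2.cvtColor(p["pixels"],cv2.COLOR_RGB2BGR)
cv2.imwrite("pics/t11.png",cv2.resize(im[135:255,220:370],None,fx=5,fy=5,interpolation=cv2.INTER_CUBIC))
p=manip.snapshot("scene");im=cv2.cvtColor(p["pixels"],cv2.COLOR_RGB2BGR)
cv2.imwrite("pics/s11.png",cv2.resize(im[150:290,160:330],None,fx=4,fy=4,interpolation=cv2.INTER_CUBIC))
for n in("scene","top"):
  p=manip.snapshot(n);z=p["z_map"];R=cv2.Rodrigues(np.array(p["rvec"]))[0];t=np.array(p["tvec"]).ravel()
  v,u=np.mgrid[0:420,0:560]
  X=(np.stack([(u-p["cx"])/p["fx"]*z,(v-p["cy"])/p["fy"]*z,z],-1).reshape(-1,3)-t)@R
  r=np.hypot(*(X[:,:2]-C0).T)
  H=X[(r<14)&(X[:,2]>115)&(X[:,2]<150)];D=X[(r>24)&(r<60)&(X[:,2]<114)&(X[:,2]>98)];K=X[(r>70)&(r<80)&(X[:,2]>98)&(X[:,2]<114)]
  for a in(H,D,K):print(n,len(a),np.median(a,0))
  for k in range(4):
    a=np.arctan2(D[:,1]-C0[1],D[:,0]-C0[0]);m=(a>-np.pi+k*np.pi/2)&(a<-np.pi/2+k*np.pi/2);print("quad",k,m.sum(),np.median(D[m,2]) if m.any() else None)
E
```

```text
t 11.8 pos [ 374.  -117.8  268.2] yaw 84.1 F [-0.4 -1.   0.9] q [-0.6 -0.1  1.9  0.   1.3 -0.5] tilt [ 0.1 -0.  -1. ] open 0.5
tool delta [ 36.1 208.3 125.4] spin None
scene 88 [ 593.5 -106.1  131.2]
scene 1209 [602.1 -98.3 107.5]
scene 653 [602.4 -99.2 107.3]
quad 0 207 107.57078506893566
quad 1 332 107.35725481796115
quad 2 360 107.45821347979302
quad 3 310 107.49527155255046
top 81 [ 592.9 -106.9  130.6]
top 1142 [ 593.9 -107.   106.3]
top 592 [ 592.4 -106.8  106. ]
quad 0 290 106.41082791305831
quad 1 285 106.51348127050194
quad 2 291 106.14731950410516
quad 3 276 106.05966640346082
```

View pics/w10.png

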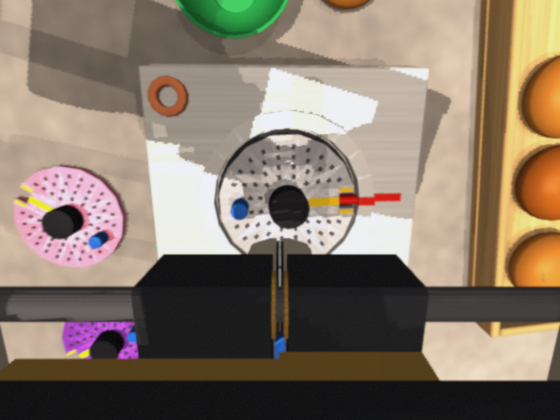

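View pics/t11.png

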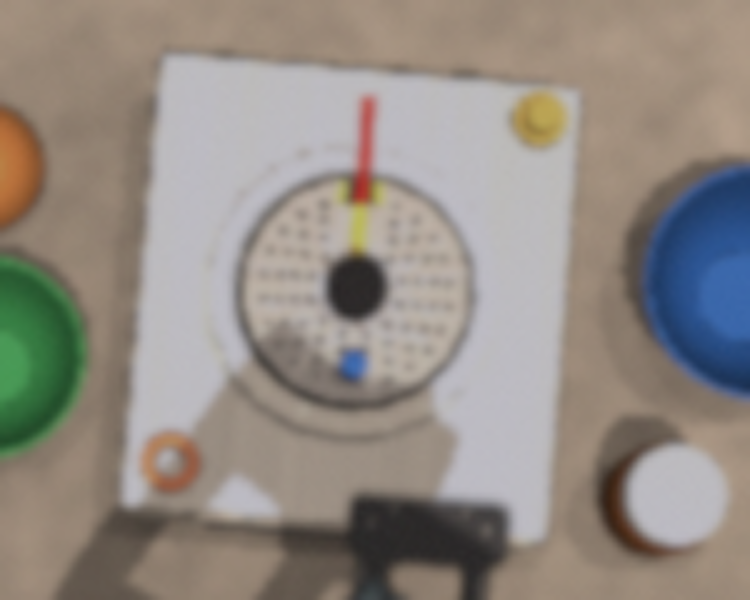

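View pics/s11.png

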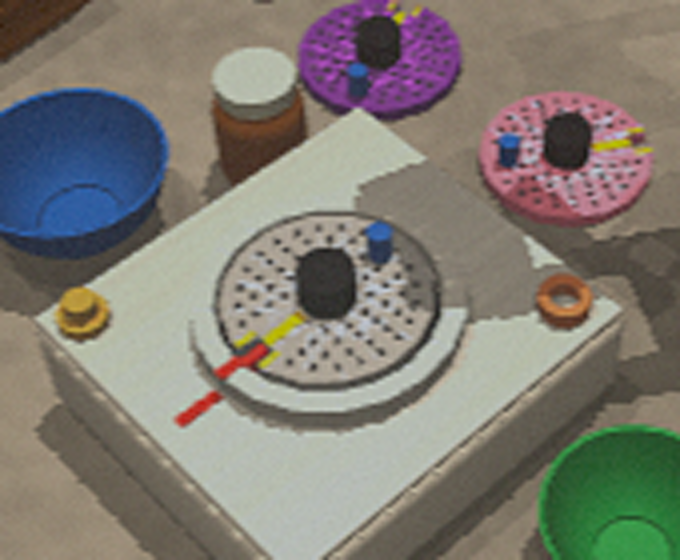

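All three pictures show the disc flush with the collar and the key inside the notch (top crop (362,190)). The bystanders are at the same pixels as before.

```bash
python3 -c "
from h import *
print(manip.sign_off())"
```

```text
the job is handed in; nothing more can be done
None
```

The disc is home on its spindle and the job is handed in, after about 12 s of the 72 s allowed; no verdict was reported. I turned the disc about 162° counter-clockwise by pushing the blue post with the closed fingertip. I then pressed the hub until it stopped hard at about 25–27 N, raised the arm straight up and moved it clear.

**Last checks:**
- **Height:** the hub top measured 130.6 mm in the top camera and 131.2 mm in the scene camera. Those lie within the 127–132.5 mm band and near the 130 mm expected.
- **Flush and level:** the disc face is within about 0.3 mm of the collar in both cameras. The face heights in its four quarters differ by less than 0.5 mm.
- **Notch and centring:** the key shows inside the notch in the top, scene and wrist pictures. The hub is within about 1 mm of the measured spindle centre.
- **Bystanders:** the nut, spacer, bowls, jar and roll looked unmoved in the pictures. I compared them by eye and did not measure them again.

**Disagreements:** the scene camera reads about 1 mm higher than the top camera, within the 2 mm calibration. The tool also tilted up to about 0.1 rad by the end of the moves, which did not affect the press. No check failed.

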